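# Get the wax tin out from behind the finishing bottles

### The arm

A 6-joint arm with a two-finger parallel gripper is mounted at the origin on the work surface. World frame = base frame: x ahead of the robot, y to its left, z up, the work surface at z = 0. Lengths are in m, angles in rad, forces in N, time in s.
With the tool pointing down it reaches from about 0.3 to 0.775 m from the base axis. Payload 14.6 kg.
Tool frame: the origin (TCP) lies midway between the tips of the shut fingers; the grasp point (between the pads) lies 19 mm behind it; x points along the fingers, y is the direction in which the jaws open and shut, and the axes are right-handed (so a half turn about x gives the same grasp; the last joint's range is limited). The gripper opens to 94 mm and grips with 3 to 60 N. Pads are 16 mm wide; open, the fingers measure 119 mm over their backs; the gripper's body (75 mm by 177 mm) begins 78 mm behind the grasp point.
Start: joints at [1.18, 0.3, 1.521, -0, 1.321, -0.067], TCP at [0.175, 0.521, 0.205] pointing down, gripper open.
Joint ranges: [-3.03, 3.03], [-0.79, 2.21], [0.23, 2.52], [-1.04, 4.18], [0, 3.07], [-2.55, 2.55]. Speed limits (rad/s): [2.22, 2.22, 2.57, 3.14, 3.14, 3.14].

### API

Orientations are given as a unit quaternion [x, y, z, w].
In Python, from workcell import move_to, movel, move_joints, ungrasp, close, sleep, inverse_kinematics, get_image, camera_model, IKError, close_job, current_clock, current_joint_pos, current_joint_velocities, current_joint_torque, current_tool_pos, current_orientation, current_wrist_force, current_wrist_torque, current_gripper_width gives the robot as it stands. Calls block until the motion is done:
- move_to(position, orientation): joint-space move of the TCP to a pose.
- movel(position, frame=None, vel=0.15, guard=None): straight line of the TCP; frame=None keeps the orientation; vel is the mean speed in m/s. With guard (N) it stops when the force on the tool has changed by that much, and returns True; else False.
- move_joints(angles): joint-space move.
- ungrasp() and close(): open the fingers fully, or close them until they stop; the grip force is fixed at half the most.
- sleep(seconds).
- inverse_kinematics(position, orientation): joint angles nearest the present ones, or None.
- get_image(name): name is "scene" or "top"; returns (picture, depth): 384x512x3 uint8, red, green, blue; 384x512 float32, m along the optical axis (not along the pixel's ray), 0 where there is no reading.
- camera_model(name): a dict with "fov_y" (degrees; the focal length in pixels is half the picture's height over the tangent of half this angle, whatever the lens; pixels are square), "cx", "cy" (the principal point, pixels), "R" (3x3) and "t" (3): a world point X has camera coordinates R X + t. Camera axes: x right, y down, z forward; pixel columns grow to the right and rows downward; lengths in m; the calibration is good to about 2 mm. A picture is of the moment at which its call begins. camera_model takes no time and is no camera call.
A pose or a line that the arm cannot do raises IKError and nothing moves.
- close_job(): hands the job in, once; it reports no verdict.
Readings, each from a call of its own:
- current_clock(): time.
- current_joint_pos(): joint angles.
- current_joint_velocities(): joint speeds.
- current_joint_torque(): joint torques, N m.
- current_tool_pos(): TCP position.
- current_orientation(): TCP orientation.
- current_wrist_force(): force on the tool from outside, world axes, zero at the start.
- current_wrist_torque(): the same for the moment, N m.
- current_gripper_width(): finger opening in m.
Only numpy, scipy, OpenCV 4.12 (cv2) and the standard library are available. Lean on these libraries where they do the work, as an engineer would, in place of code of your own. Each camera call takes 0.05 s, during which the arm holds its last target. There are 200 camera calls.

### The job

The low round wax tin stands in the back row of the wooden finishing caddy, hemmed in by three tall containers: the glue bottle, the oil can and the varnish jar. Stand all three containers on the steel drip tray first, then lift the wax tin out and stand it on the bare end of the work mat, next to the wooden bowl; only after that put each container back in the very bay it came from. Keep the containers upright and leave the bowl, the sanding block and the wooden knob where they are.

Things in the scene. Friction and masses are not known exactly. Their poses are not given: they have to be found in the camera images.
- glue_bottle: White plastic glue bottle, loose, upright: round body 54 mm across with straight sides from 4 to 114 mm, shoulder, grey pointed nozzle, 152 mm tall in all. 0.25 kg. Origin: centre of its underside, z up along the bottle.
- oil_can: Flat-sided plain steel can, loose, upright: 58 mm along its x by 42 mm along its y, flat sides up to 133 mm, with an off-centre black screw cap (at +11 mm in x) up to 150 mm. About 0.35 kg. Origin: centre of its underside, z up.
- varnish_jar: Round amber glass jar, loose, upright: 54 mm across with straight sides up to 118 mm, with a dark steel screw lid 53 mm across on top, 146 mm tall in all. About 0.35 kg. Origin: centre of its underside, z up.
- wax_tin: Low round aluminium tin with a slip lid, loose, closed: 61 mm across the lid, 50 mm tall; the lid is its upper 18 mm. About 0.15 kg. Stands in the middle bay of the back row of the caddy. Origin: centre of its underside, z up.
- caddy: Fixed wooden tray, 2 rows of 3 bays, 163 (x) by 239 mm (y); origin: centre of underside, x points to the back row. Floor 10 mm thick, outer walls 8 thick, 40 high, dividers 5 thick, tops 24 above underside. Bays 71 mm square, centres at x -38 (front), +38 (back), y -76, 0, +76 mm. Tin: back middle; tall containers: back left, back right, front middle (places vary); block, knob: front corners.
- drip_tray: Fixed, empty, shallow steel tray lying on the bench on one side of the caddy (left or right, it changes): 340 mm along its x by 150 mm along its y, floor 3 mm thick, rim 3 mm thick and 12 mm high. Origin: centre of its underside.
- work_mat: Fixed black rubber mat on the other side of the caddy: 280 mm along its x by 150 mm along its y, 3 mm thick. Origin: centre of its underside. The wooden bowl stands on its +x half (the end far from the robot); its -x half, nearer the robot, is bare and is where the tin goes.
- bowl: Turned wooden bowl, loose, 110 mm across the rim and 45 mm tall, on the far half of the work mat. To be left alone. Origin: centre of its underside.
- sanding_block: Cork sanding block, loose, 60 by 38 by 32 mm, in a front corner bay of the caddy. To be left alone. Origin: centre of its underside.
- wood_knob: Dark turned wooden knob, loose, mushroom shaped, 46 mm across and 40 mm tall, in the other front corner bay of the caddy. To be left alone. Origin: centre of its underside.
Mind the look-alikes: they are no part of the job. What is shaped like the oil_can but pink is not meant.

How it is judged:
On the way, in this order (a step that is already met when the one before it is completed fails the run):
1. all three tall containers stand upright on the drip tray (x of glue_bottle in the frame of drip_tray between -0.15 and 0.15 m and y of glue_bottle in the frame of drip_tray between -0.055 and 0.055 m and z of glue_bottle in the frame of drip_tray between -0.002 and 0.007 m and linear speed of each of glue_bottle, oil_can, varnish_jar below 0.02 m/s and angle between each of glue_bottle, oil_can, varnish_jar's own z axis and vertical below 0.1 rad and x of oil_can in the frame of drip_tray between -0.15 and 0.15 m and y of oil_can in the frame of drip_tray between -0.055 and 0.055 m and z of oil_can in the frame of drip_tray between -0.002 and 0.007 m and x of varnish_jar in the frame of drip_tray between -0.15 and 0.15 m and y of varnish_jar in the frame of drip_tray between -0.055 and 0.055 m and z of varnish_jar in the frame of drip_tray between -0.002 and 0.007 m and distance of wax_tin from where it was at the start of the episode below 0.015 m), for 0.2 s.
2. the wax tin stands on the bare half of the work mat, let go, while the three containers are still on the drip tray (x of glue_bottle in the frame of drip_tray between -0.15 and 0.15 m and y of glue_bottle in the frame of drip_tray between -0.055 and 0.055 m and z of glue_bottle in the frame of drip_tray between -0.002 and 0.007 m and linear speed of each of glue_bottle, oil_can, varnish_jar, wax_tin below 0.02 m/s and angle between each of glue_bottle, oil_can, varnish_jar, wax_tin's own z axis and vertical below 0.1 rad and x of oil_can in the frame of drip_tray between -0.15 and 0.15 m and y of oil_can in the frame of drip_tray between -0.055 and 0.055 m and z of oil_can in the frame of drip_tray between -0.002 and 0.007 m and x of varnish_jar in the frame of drip_tray between -0.15 and 0.15 m and y of varnish_jar in the frame of drip_tray between -0.055 and 0.055 m and z of varnish_jar in the frame of drip_tray between -0.002 and 0.007 m and x of wax_tin in the frame of work_mat between -0.115 and 0.02 m and y of wax_tin in the frame of work_mat between -0.05 and 0.05 m and z of wax_tin in the frame of work_mat between -0.002 and 0.007 m and contact force between the fingers and wax_tin below 0.1 N), for 0.2 s.
At the end, for the whole second after the job is handed in: The wax tin stands at rest on the bare half of the mat (centre within 50 mm of the long midline and -115 to +20 mm along the mat's x); glue bottle, oil can and varnish jar each stand upright, at rest, on the caddy floor within 20 mm of where they started (x of wax_tin in the frame of work_mat between -0.115 and 0.02 m and y of wax_tin in the frame of work_mat between -0.05 and 0.05 m and z of wax_tin in the frame of work_mat between -0.002 and 0.007 m and linear speed of each of wax_tin, glue_bottle, oil_can, varnish_jar below 0.02 m/s and angle between each of wax_tin, glue_bottle, oil_can, varnish_jar's own z axis and vertical below 0.1 rad and distance of each of glue_bottle, oil_can, varnish_jar from where it was at the start of the episode below 0.02 m); the robot touches nothing.
It fails at once if a tall container or the wax tin is tipped over (leans more than 0.6 rad) (angle between any of glue_bottle, oil_can, varnish_jar, wax_tin's own z axis and vertical above 0.6 rad).
It fails at once if the bowl is shifted by more than 25 mm (distance of bowl from where it was at the start of the episode above 0.025 m).
It fails at once if the sanding block or the wooden knob is shifted by more than 25 mm (distance of any of sanding_block, wood_knob from where it was at the start of the episode above 0.025 m).
It also fails if it takes over 138 s, if anything falls off the work surface, if the arm or the gripper's body presses on something with over 40 N, if the wrist force passes 120 N, or if a joint passes its speed limit or range.

## Working session

There is one attempt and no reset: what is moved stays moved. The work goes in short steps, each a Python script; the robot and the scene stay as the last script left them, time stands still between calls to the robot, and variables do not carry over. Pictures are saved under pics/ and viewed, about 12 in all and at most 16, crops included, and the job is handed in when it is done.

```bash
mkdir -p pics; ls
python3 - <<'E'
from workcell import *
import cv2,numpy as np
for n in("scene","top"):
    p,d=get_image(n);m=camera_model(n)
    np.savez(f"pics/{n}0.npz",p=p,d=d)
    cv2.imwrite(f"pics/{n}0.png",cv2.resize(p[:,:,::-1],(768,576),interpolation=cv2.INTER_CUBIC))
    print(n,m["fov_y"],m["cx"],m["cy"],np.round(m["R"],3).tolist(),np.round(m["t"],3), (d>0).mean(), current_clock())
print(current_orientation())
E
```

```text
pics
scene 51.1403724862776 259.766117236516 193.61078607750017 [[0.79, 0.613, 0.01], [0.483, -0.613, -0.626], [-0.378, 0.499, -0.78]] [-0.434 -0.23   1.178] 0.9958648681640625 0.05
top 53.57497877710856 258.4930178189708 191.3413006957272 [[0.005, -1.0, 0.008], [-0.99, -0.006, -0.142], [0.142, -0.008, -0.99]] [-0.018  0.515  0.74 ] 0.9962514241536459 0.1
[ 0.11361577  0.69794862 -0.11434312  0.69777133]
```

View pics/scene0.png

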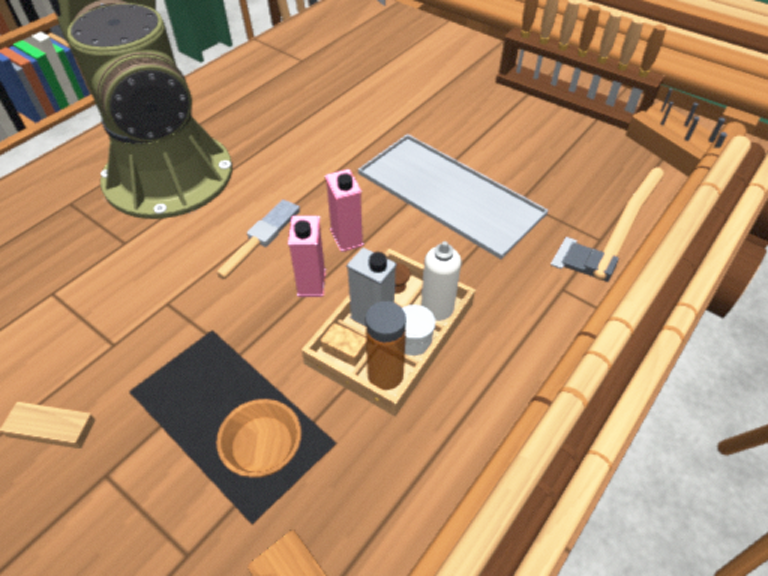

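View pics/top0.png

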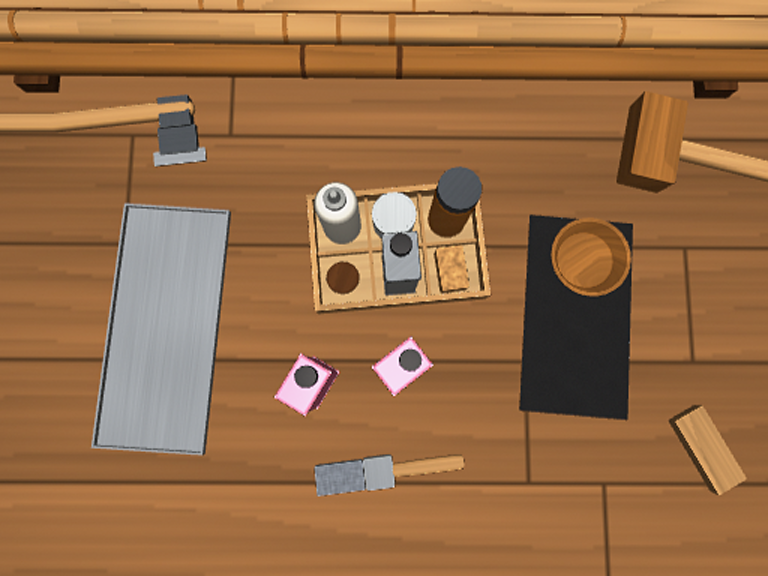

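```bash
cat > h.py <<'E'
from workcell import *
import cv2,numpy as np
def K(n):
    m=camera_model(n);f=192/np.tan(np.radians(m["fov_y"]/2));return m,f
def cloud(n,d):
    m,f=K(n);v,u=np.mgrid[:384,:512]
    c=np.stack([(u-m["cx"])/f*d,(v-m["cy"])/f*d,d],-1)
    return (c-np.array(m["t"]))@np.array(m["R"])
def ray(n,u,v,z):
    m,f=K(n);R=np.array(m["R"]);o=-R.T@np.array(m["t"])
    r=R.T@np.array([(u-m["cx"])/f,(v-m["cy"])/f,1]);return (o+r*(z-o[2])/r[2])[:2]
def proj(n,X):
    m,f=K(n);c=np.array(m["R"])@X+np.array(m["t"]);return c[:2]/c[2]*f+[m["cx"],m["cy"]]
def rect(P):
    c,s,a=cv2.minAreaRect((P[:,:2]*1000).astype(np.float32));return np.round(c,1),np.round(s,1),round(a,1)
E
python3 - <<'E'
from h import *
D={n:np.load(f"pics/{n}0.npz") for n in("scene","top")}
W={n:cloud(n,D[n]["d"]) for n in D}
print("tcp px",[proj(n,np.array([.175,.521,.205])) for n in D])
def win(n,x0,x1,y0,y1):  # px window in 768x576 units
    M=np.zeros((384,512),bool);M[int(y0/1.5):int(y1/1.5),int(x0/1.5):int(x1/1.5)]=1;return M
t=W["top"];p=D["top"]["p"];z=t[...,2];hsv=cv2.cvtColor(p,cv2.COLOR_RGB2HSV)
def big(M):
    k,l,s,_=cv2.connectedComponentsWithStats(M.astype(np.uint8));return l==1+s[1:,4].argmax()
def plane(M,zz):
    v,u=np.nonzero(big(M));return np.array([ray("top",a,b,zz) for a,b in zip(u,v)])
print("tray",rect(plane(win("top",80,245,190,470)&(hsv[...,1]<60),.010)))
print("mat",rect(plane(win("top",505,645,205,430)&(hsv[...,2]<70),.003)))
C=win("top",295,505,150,325)
print("caddy rim",rect(t[big(C&(z>.034)&(z<.047)&(hsv[...,1]>70))]), )
for nm,w,lo,hi in(("glue",(310,365,170,245),.112,.2),("jar",(430,490,155,240),.138,.2),("oil",(378,424,225,300),.126,.141),("oilcap",(378,424,225,300),.144,.2),("tin",(368,420,185,240),.044,.056),("pinkL",(270,345,345,420),.126,.141),("pinkR",(368,440,330,400),.126,.141),("block",(432,470,245,295),.026,.04),("knob",(322,365,255,300),.03,.05),("bowl",(545,640,210,305),.038,.055)):
    M=win("top",*w)&(z>lo)&(z<hi);P=t[M];print(nm,len(P),*rect(P),"zmed",np.median(P[:,2]).round(4),"circ",[np.round(a,1) for a in cv2.minEnclosingCircle((P[:,:2]*1000).astype(np.float32))])
s=W["scene"];P=s.reshape(-1,3)
for nm,c,lo,hi in(("glue",None,.01,.11),):pass
cv2.imwrite("pics/crop.png",cv2.resize(D["scene"]["p"][100:280,180:330,::-1],None,fx=3.3,fy=3.3,interpolation=cv2.INTER_CUBIC))
E
```

```text
tcp px [array([268.31478956,  -2.62542644]), array([-106.88275866,  402.38892284])]Traceback (most recent call last):
  File "<stdin>", line 12, in <module>
  File "<stdin>", line 11, in plane
  File "h.py", line 10, in ray
    m,f=K(n);R=np.array(m["R"]);o=-R.T@np.array(m["t"])
        ~^^^
  File "h.py", line 4, in K
    m=camera_model(n);f=192/np.tan(np.radians(m["fov_y"]/2));return m,f
ValueError: time passes only in moves, steps and waits
```

Too many camera_model calls; cache it.

```bash
sed -i 's/^import cv2,numpy as np/import cv2,numpy as np,functools/; s/^def K/@functools.cache\ndef K/' h.py
cat > m.py <<'E'
from h import *
D={n:np.load(f"pics/{n}0.npz") for n in("scene","top")}
W={n:cloud(n,D[n]["d"]) for n in D}
def win(n,x0,x1,y0,y1):
    M=np.zeros((384,512),bool);M[int(y0/1.5):int(y1/1.5),int(x0/1.5):int(x1/1.5)]=1;return M
t=W["top"];p=D["top"]["p"];z=t[...,2];hsv=cv2.cvtColor(p,cv2.COLOR_RGB2HSV)
def big(M):
    k,l,s,_=cv2.connectedComponentsWithStats(M.astype(np.uint8));return l==1+s[1:,4].argmax()
def plane(M,zz):
    v,u=np.nonzero(big(M));return np.array([ray("top",a,b,zz) for a,b in zip(u,v)])
print("tray",rect(plane(win("top",80,245,190,470)&(hsv[...,1]<60),.010)))
print("mat",rect(plane(win("top",505,645,205,430)&(hsv[...,2]<70),.003)))
C=win("top",295,505,150,325)
print("caddy rim",rect(t[big(C&(z>.034)&(z<.047)&(hsv[...,1]>70))]), )
for nm,w,lo,hi in(("glue",(310,365,170,245),.112,.2),("jar",(430,490,155,240),.138,.2),("oil",(378,424,225,300),.126,.141),("oilcap",(378,424,225,300),.144,.2),("tin",(368,420,185,240),.044,.056),("pinkL",(270,345,345,420),.126,.141),("pinkR",(368,440,330,400),.126,.141),("block",(432,470,245,295),.026,.04),("knob",(322,365,255,300),.03,.05),("bowl",(545,640,210,305),.038,.055)):
    M=win("top",*w)&(z>lo)&(z<hi);P=t[M];print(nm,len(P),*rect(P),"zmed",np.median(P[:,2]).round(4),"circ",[np.round(a,1) for a in cv2.minEnclosingCircle((P[:,:2]*1000).astype(np.float32))])
s=W["scene"]
print("scene clouds:")
for nm,c,lo,hi in(("jarlid",(355,415,295,345),.138,.155),("glue",(415,470,235,330),.05,.11),("oil",(340,405,240,330),.126,.141),("tin",(395,440,300,360),.044,.056)):
    M=win("scene",*c)&(s[...,2]>lo)&(s[...,2]<hi);P=s[M];print(nm,len(P),*rect(P))
cv2.imwrite("pics/crop.png",cv2.resize(D["scene"]["p"][100:280,180:330,::-1],None,fx=3.3,fy=3.3,interpolation=cv2.INTER_CUBIC))
E
python3 m.py
```

```text
tray (array([464.4, 298.2]), array([153.6, 341.8]), 86.5)
mat (array([ 482.9, -283.2]), array([150.2, 278.6]), 85.2)
caddy rim (array([574.3, -27.3]), array([163.4, 239.5]), 5.5)
glue 697 [606.3  50.9] [53.5 53.1] 43.3 zmed 0.1361 circ [array([606.8,  51.1]), np.float64(27.3)]
jar 736 [617.5 -97.2] [50.8 52.5] 88.5 zmed 0.1565 circ [array([617.7, -97.9]), np.float64(27.0)]
oil 83 [537.9 -29.3] [59.5 43. ] 5.2 zmed 0.1398 circ [array([537.4, -29. ]), np.float64(35.8)]
oilcap 384 [537.5 -29.3] [54.9 39.3] 5.0 zmed 0.1462 circ [array([537.9, -27.9]), np.float64(31.5)]
tin 14 [593.4 -19.7] [55.1 14.5] 84.1 zmed 0.0511 circ [array([600.6, -20.5]), np.float64(27.6)]
pinkL 655 [386.7  85. ] [43.3 59.1] 59.9 zmed 0.1333 circ [array([386.3,  85. ]), np.float64(35.5)]
pinkR 650 [408.8 -31.2] [43.2 59.2] 38.0 zmed 0.1333 circ [array([408.3, -31.4]), np.float64(35.3)]
block 59 [ 542.7 -101.9] [74.  38.1] 8.5 zmed 0.0365 circ [array([ 542.4, -100.2]), np.float64(40.6)]
knob 310 [526.7  46.1] [41.1 42.7] 0.7 zmed 0.048 circ [array([527.4,  47. ]), np.float64(22.5)]
bowl 716 [ 557.7 -289.3] [106.5 108.2] 43.8 zmed 0.047 circ [array([ 557.9, -289.8]), np.float64(54.8)]
scene clouds:
jarlid 468 [ 617.6 -100.9] [51.9 51.4] 0.7
glue 584 [619.1   9.8] [52.3 86.1] 17.4
oil 257 [550.5 -70.8] [ 65.8 132. ] 19.2
tin 88 [616.4 -13.7] [42.4 79.5] 24.9
```

View pics/crop.png

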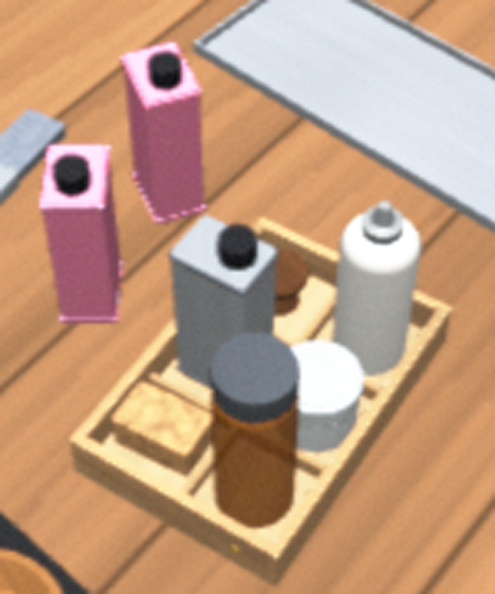

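The scene crop shows the plain grey can in the caddy's front middle bay (scene px ≈ 248,185), which matches "plain steel". The two pink cans (≈ 205,170 and 229,140) are the look-alikes and stand outside the caddy. The jar is at back right, the glue at back left, and the tray is on the robot's left. I have enough to move.

```bash
cat >> h.py <<'E'
from scipy.spatial.transform import Rotation as Ro
th=np.radians(5.4);c,s=np.cos(th),np.sin(th)
def quat(sg): return Ro.from_matrix(np.array([[0,0,-1],[-sg*s,sg*c,0],[sg*c,sg*s,0]]).T).as_quat()
Q=quat(1)
HI=.262
HOME=dict(glue=(.606,.0513),oil=(.5373,-.0295),jar=(.618,-.0985))
SLOT=dict(glue=(.559,.292),jar=(.464,.298),oil=(.3695,.304))
def go(xy,z,vel=.25): movel([*xy,z],Q,vel=vel)
def setdown(xy,z):
    go(xy,z+.012,.2)
    hit=movel([*xy,z-.002],Q,vel=.03,guard=6)
    print(" touch",hit,"z-z0 mm",round((current_tool_pos()[2]-z)*1000,1))
def transfer(a,za,b,zb,hi=HI):
    go(a,hi);go(a,za+.03,.25);go(a,za,.1);close();w=current_gripper_width()
    go(a,za+.02,.08);go(a,hi,.2);w2=current_gripper_width()
    go(b,hi,.25);setdown(b,zb);ungrasp();go(b,zb+.02,.1);go(b,hi,.3)
    print("widths",round(w*1000,1),round(w2*1000,1),"t",round(current_clock(),1))
ZC,ZT=.086,.079
def snap(n,tag,box=None):
    p,d=get_image(n);np.savez(f"pics/{n}{tag}.npz",p=p,d=d);cv2.imwrite(f"pics/{n}{tag}.png",cv2.resize(p[:,:,::-1],(768,576)))
E
python3 - <<'E'
import h
from h import *
for sg in(1,-1):
    q=quat(sg);print(sg)
    for xy,z in [(v,ZC) for v in HOME.values()]+[(v,HI) for v in HOME.values()]+[(v,ZT) for v in SLOT.values()]+[(v,HI) for v in SLOT.values()]+[((.423,-.278),.02),((.612,-.0237),.031)]:
        r=inverse_kinematics([*xy,z],q);print(None if r is None else np.round(r,2).tolist())
E
```

```text
1
[0.02, 0.54, 1.47, -0.0, 1.13, -1.64]
[-0.12, 0.4, 1.68, -0.0, 1.06, -1.79]
[-0.22, 0.58, 1.41, -0.0, 1.15, -1.88]
[0.02, 0.4, 1.26, -0.0, 1.48, -1.64]
[-0.12, 0.24, 1.47, -0.0, 1.44, -1.79]
[-0.22, 0.44, 1.2, -0.0, 1.5, -1.88]
[0.42, 0.6, 1.4, -0.0, 1.15, -1.24]
[0.5, 0.44, 1.64, -0.0, 1.06, -1.16]
[0.61, 0.3, 1.85, -0.0, 1.0, -1.05]
[0.42, 0.45, 1.18, -0.0, 1.51, -1.24]
[0.5, 0.27, 1.43, -0.0, 1.44, -1.16]
[0.61, 0.1, 1.63, -0.0, 1.41, -1.05]
[-0.65, 0.45, 1.81, -0.0, 0.89, -2.32]
[-0.1, 0.62, 1.48, -0.0, 1.03, -1.76]
-1
[0.02, 0.54, 1.47, -0.0, 1.13, 1.5]
[-0.12, 0.4, 1.68, -0.0, 1.06, 1.35]
[-0.22, 0.58, 1.41, -0.0, 1.15, 1.26]
[0.02, 0.4, 1.26, -0.0, 1.48, 1.5]
[-0.12, 0.24, 1.47, -0.0, 1.44, 1.35]
[-0.22, 0.44, 1.2, -0.0, 1.5, 1.26]
[0.42, 0.6, 1.4, -0.0, 1.15, 1.9]
[0.5, 0.44, 1.64, -0.0, 1.06, 1.98]
[0.61, 0.3, 1.85, -0.0, 1.0, 2.09]
[0.42, 0.45, 1.18, 0.0, 1.51, 1.9]
[0.5, 0.27, 1.43, 0.0, 1.44, 1.98]
[0.61, 0.1, 1.63, -0.0, 1.41, 2.09]
[-0.65, 0.45, 1.81, -0.0, 0.89, 0.82]
[-0.1, 0.62, 1.48, -0.0, 1.03, 1.38]
```

Run:
```python
from h import *
move_to([.464,.298,HI],Q)
transfer(HOME["glue"],ZC,SLOT["glue"],ZT)
snap("scene","1")
print(np.round(current_wrist_force(),1))
```

```text
touch True z-z0 mm -0.4
widths 53.2 52.9 t 10.4
[-0.5 -0.4 -0. ]
```

View pics/scene1.png

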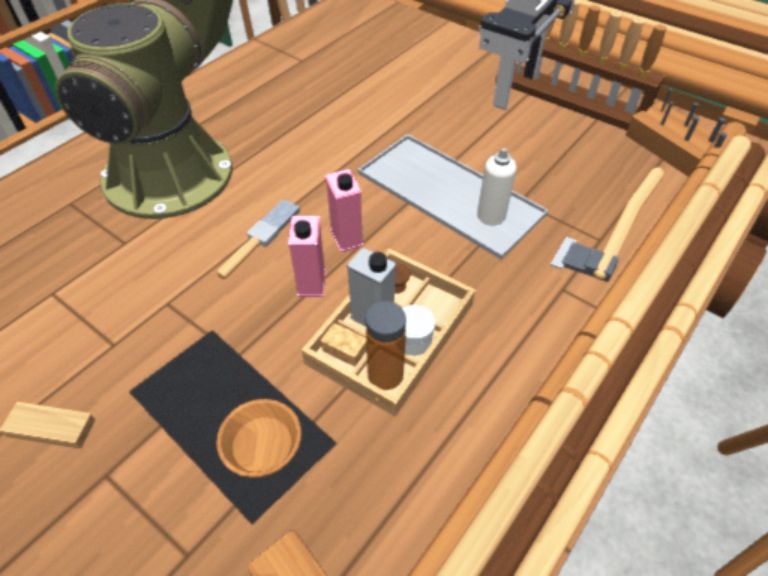

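The glue bottle stands upright on the tray (px 493,190) and everything else is unchanged. Next are the can and the jar.

```bash
python3 - <<'E'
from h import *
transfer(HOME["oil"],ZC,SLOT["oil"],ZT)
transfer(HOME["jar"],ZC,SLOT["jar"],ZT)
go((.55,.1),.262)   # out of tray view
move_to([.45,-.2,.3],Q)
snap("scene","2");snap("top","2")
E
cat > m2.py <<'E'
from h import *
import sys
tag=sys.argv[1]
d=np.load(f"pics/top{tag}.npz");t=cloud("top",d["d"]);z=t[...,2]
def at(nm,xy,r,lo,hi):
    P=t[(np.hypot(t[...,0]-xy[0],t[...,1]-xy[1])<r)&(z>lo)&(z<hi)]
    if len(P)>5: print(nm,len(P),*rect(P),"z",np.median(P[:,2]).round(4),"circ",[np.round(a,1) for a in cv2.minEnclosingCircle((P[:,:2]*1000).astype(np.float32))])
    else: print(nm,"none")
for w,H in(("slot",SLOT),("home",HOME)):
    at("glue "+w,H["glue"],.045,.1,.2);at("oil "+w,H["oil"],.045,.12,.141);at("jar "+w,H["jar"],.045,.13,.17)
at("tin",(.612,-.0237),.045,.053,.068);at("tin mat",(.423,-.278),.06,.045,.06)
at("bowl",(.5577,-.2893),.07,.038,.055);at("knob",(.527,.0465),.03,.04,.055);at("block",(.544,-.106),.045,.036,.05)
E
python3 m2.py 2
```

```text
touch True z-z0 mm -0.3
widths 41.7 42.1 t 20.3
 touch True z-z0 mm -0.3
widths 53.7 53.6 t 30.7
glue slot 769 [558.3 289.4] [49.7 52.5] 52.7 z 0.1288 circ [array([559.7, 290.9]), np.float64(27.1)]
oil slot 715 [370.2 305.1] [59.2 44. ] 5.5 z 0.1363 circ [array([369.9, 305.6]), np.float64(35.3)]
jar slot 846 [463.6 297.7] [51.8 51.4] 47.3 z 0.1497 circ [array([463.3, 298.7]), np.float64(26.8)]
glue home none
oil home none
jar home none
tin 696 [612.  -22.2] [58.7 59.2] 88.6 z 0.0611 circ [array([612.4, -21.8]), np.float64(30.3)]
tin mat none
bowl 542 [ 562.8 -294.8] [106.7  94.1] 44.4 z 0.047 circ [array([ 558.1, -289.7]), np.float64(54.6)]
knob 372 [526.7  46. ] [41.2 42.6] 2.0 z 0.0484 circ [array([527.2,  47. ]), np.float64(22.3)]
block 703 [ 537.4 -115.7] [73.8 69.2] 3.6 z 0.0421 circ [array([ 539.2, -111.2]), np.float64(43.8)]
```

View pics/scene2.png

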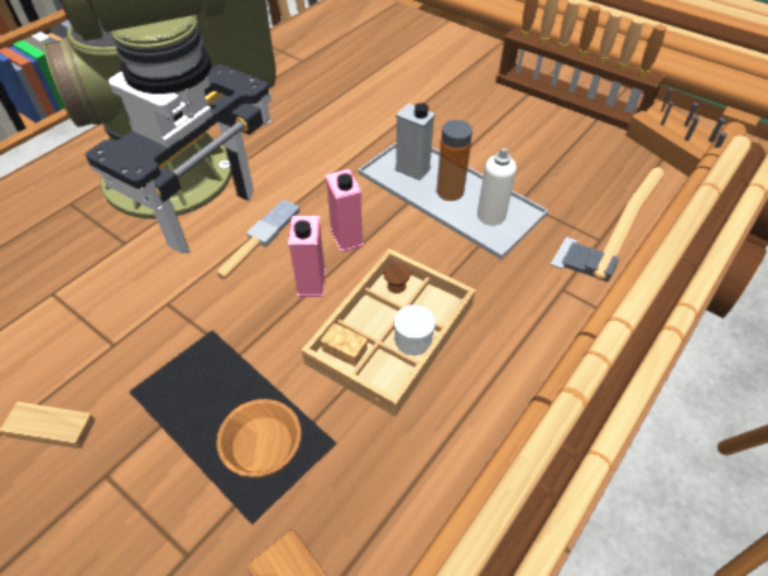

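View pics/top2.png

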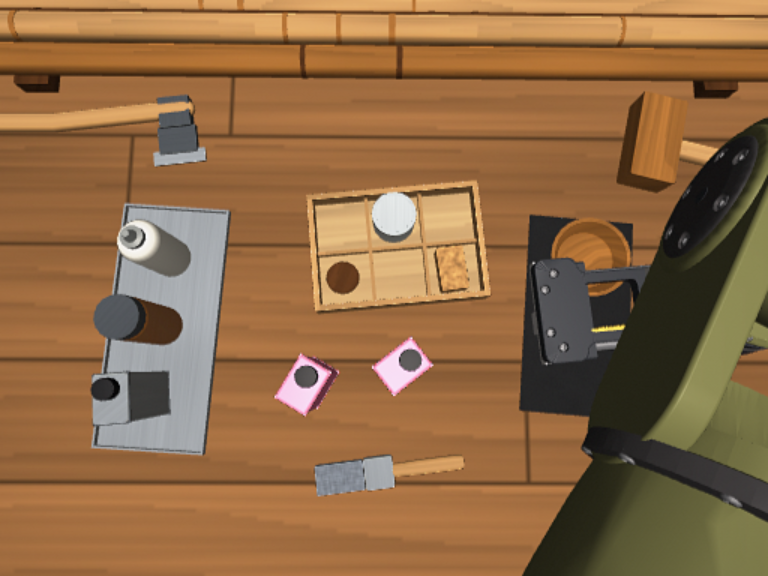

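All three stand upright on the tray (scene px 415,140; 455,160; 493,190). The tin is in its bay at top px 394,214, or (0.612, −0.022) in world. Next I move the tin.

```bash
python3 - <<'E'
from h import *
transfer((.6122,-.022),.031,(.423,-.278),.024,hi=.2)
go((.45,-.05),HI);move_to([.45,.1,HI],Q)
snap("scene","3");snap("top","3")
E
python3 m2.py 3
```

```text
touch True z-z0 mm -0.5
widths 60.1 59.9 t 41.9
glue slot none
oil slot 502 [370.9 294.6] [58.4 24.1] 1.6 z 0.136 circ [array([371.1, 295.5]), np.float64(30.6)]
jar slot none
glue home none
oil home none
jar home none
tin none
tin mat 760 [ 423.5 -275.9] [59.3 59.6] 23.0 z 0.0538 circ [array([ 423.3, -275.9]), np.float64(30.5)]
bowl 722 [ 558.3 -290.2] [106.4 108.3] 44.7 z 0.047 circ [array([ 558.1, -289.7]), np.float64(54.6)]
knob 45 [528.1  28.4] [30.4  7.7] 6.1 z 0.0467 circ [array([527.7,  31.7]), np.float64(15.2)]
block 704 [ 537.8 -116.1] [73.8 68.1] 5.2 z 0.0421 circ [array([ 538.4, -112.8]), np.float64(43.1)]
```

View pics/scene3.png

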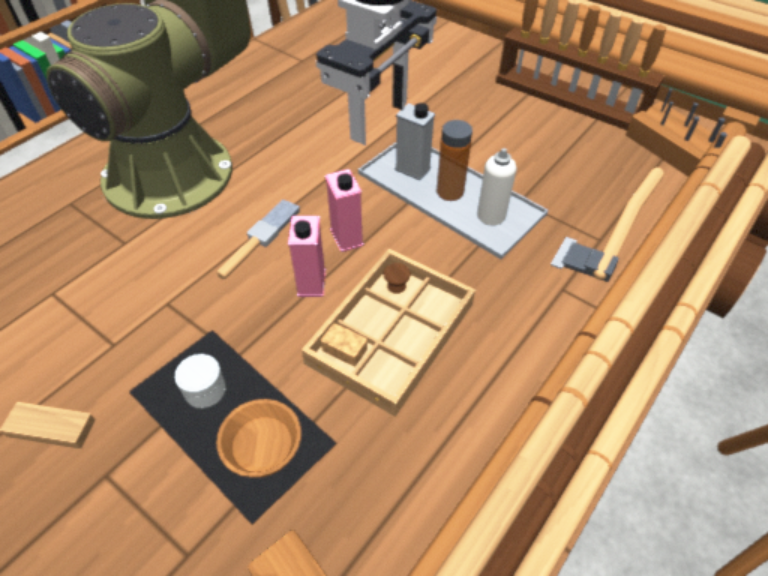

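The tin stands on the bare half of the mat (px 200,381), about 60 mm from the mat's centre. The three containers are still upright on the tray, so I return each one along its own poses.

```bash
python3 - <<'E'
from h import *
for n in("jar","oil","glue"): transfer(SLOT[n],ZT,HOME[n],ZC)
go((.55,.2),HI);move_to([.42,.3,.3],Q)
sleep(.3);snap("scene","4");snap("top","4");print(current_clock())
E
python3 m2.py 4
```

```text
touch True z-z0 mm -0.2
widths 53.9 53.7 t 53.0
 touch True z-z0 mm -0.3
widths 42.0 41.5 t 63.5
 touch True z-z0 mm -0.3
widths 53.0 53.2 t 72.5
74.4417
glue slot none
oil slot none
jar slot none
glue home 726 [605.7  51.3] [52.4 52.8] 5.4 z 0.1359 circ [array([606.8,  51.5]), np.float64(27.3)]
oil home 90 [538.1 -27.8] [59.4 43.1] 5.3 z 0.1396 circ [array([538.5, -27.5]), np.float64(35.1)]
jar home 774 [616.5 -97. ] [51.3 51.2] 45.8 z 0.1564 circ [array([617. , -97.3]), np.float64(26.4)]
tin none
tin mat 761 [ 423.2 -275.7] [59.4 59.2] 11.7 z 0.0539 circ [array([ 423.4, -276.3]), np.float64(30.6)]
bowl 715 [ 558.2 -289.9] [106.7 108.2] 46.5 z 0.0473 circ [array([ 557.6, -289.5]), np.float64(54.8)]
knob 372 [526.9  46.1] [41.6 42.7] 0.5 z 0.0484 circ [array([527.6,  46.9]), np.float64(22.4)]
block 710 [ 537.3 -115.5] [73.9 68.5] 3.4 z 0.0421 circ [array([ 538.8, -112. ]), np.float64(44.0)]
```

View pics/scene4.png

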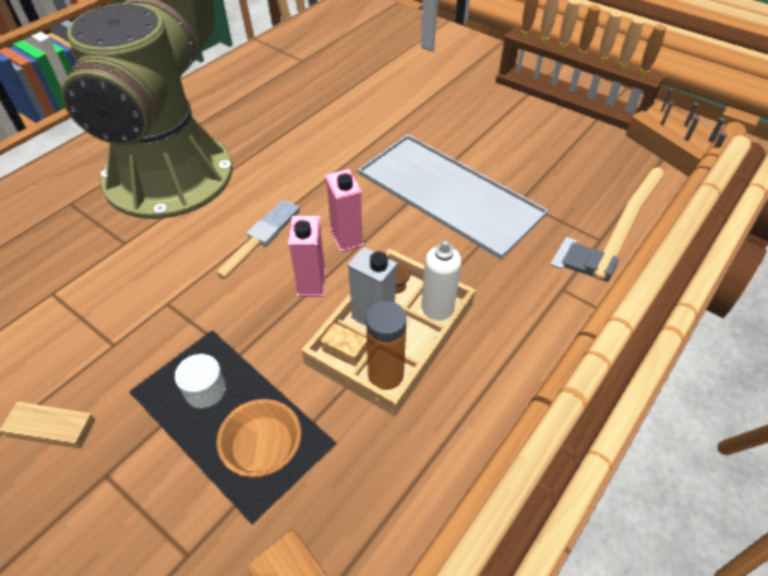

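View pics/top4.png

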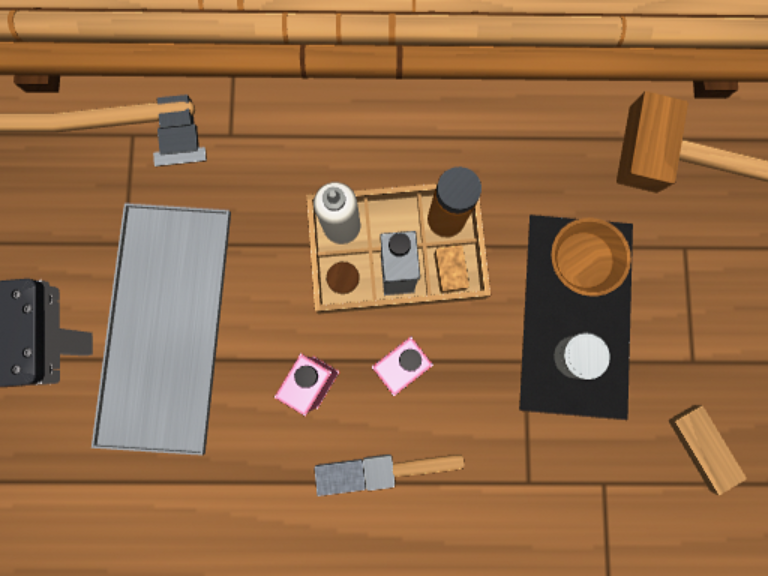

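All three containers are back upright in their own bays, within about 2 mm of where they started. The tin is on the mat and the robot is clear of everything, so I'm handing in.

```bash
python3 -c "
from workcell import *
close_job()"
```

```text
the job is handed in; nothing more can be done
```

The job is done and handed in at about 74 s on the robot's clock, well under the 138 s limit. The hand-in gives no verdict, so what follows rests on my own camera checks.

I stood the glue bottle, the oil can and the varnish jar upright on the drip tray. Then I moved the wax tin to the bare half of the mat and put each container back in its own bay. The can I moved was the plain steel one from the caddy; I left the two pink ones alone.

- **Containers:** the last pictures show all three upright, within about 2 mm of where they started.
- **Tin:** it stands about 60 mm from the mat's centre towards the robot, and 2–3 mm off its long midline.
- **Bowl, knob and block:** the bowl and knob measured within 1 mm of their starting positions. The block's measurement also picked up part of the caddy wall, so it is only a rough check. It read the same within 1 mm before and after the tin and the return moves, and the block looks unmoved in the pictures.

The tray-slot check after the tin move was partly blocked because the arm hid the containers from the top camera. For that moment I relied on the scene view, which showed all three still upright on the tray. No other check failed or disagreed.

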